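Press a snap-fit lid shut around its rim

ROBOT

A 7-joint arm with a two-finger parallel gripper is mounted at the origin on the work surface. World frame = base frame: x ahead of the robot, y to its left, z up, the work surface at z = 0. Lengths are in m, angles in rad, forces in N, time in s.
With the tool pointing down it reaches from about 0.425 to 0.875 m from the base axis. Payload 4.7 kg.
Tool frame: the origin (TCP) lies midway between the tips of the shut fingers; the grasp point (between the pads) lies 19 mm behind it; z points along the fingers, x is the direction in which the jaws open and shut, and the axes are right-handed (so a half turn about z gives the same grasp; the last joint's range is limited). The gripper opens to 87 mm and grips with 3 to 60 N. Pads are 19 mm wide; open, the fingers measure 117 mm over their backs; the gripper's body (75 mm by 190 mm) begins 51 mm behind the grasp point.
Start: joints at [-1.141, 0.321, -0.07, 1.45, 0.023, 1.371, -0.057], TCP at [0.263, 0.595, 0.223] pointing down, gripper open.
Joint ranges: [-2.86, 2.86], [-0.3, 2.09], [-1.38, 1.24], [0.06, 2.45], [-1.56, 4.7], [0.09, 2.05], [-2.69, 2.69]. Speed limits (rad/s): [2.57, 2.57, 3.14, 3.14, 3.14, 3.14, 3.14].

INTERFACE

Orientations are given as a rotation vector (axis times angle).
In Python, from bench import get_state, eyes, ticket gives the robot as it stands.
- The arm moves only by the tool carry_out, never from a script. Its argument "motion" is a list of rows, each a list of 2 entries, a list of its own where there are three numbers: the shift along the world's x, y, z in m, then the turn about the world's z in rad. A call has 1 to 20 rows; each row is the pose to reach, as a shift and turn from the pose commanded when the call began; what a row does not reach only later rows make up. A row lasts 1/10 s, in which the tool goes at most 50 mm and 8.59 degrees, less where a joint would pass 70% of its speed; a pose out of reach is approached as far as the arm can. A call with a gripper value outside its range is refused whole. "grip" is the gripper command: -1 is fully open, 1 is shut, values between are in proportion, set as the call begins (left out, the last holds). The fingers move at their own pace and stop on an object; "squeeze" is the grip in N (left out, the last holds). Time passes only in rows, so rows that repeat a pose let the fingers close. It gives the time, the measured TCP pose, the force and the opening at its end, in the units of the state.
- get_state(): the state, without advancing time (a new reading comes with each control period).
- eyes.get_image(name): name is "scene" or "top" or "wrist"; returns a dict with "pixels" (480x640x3 uint8, blue, green, red), "mtx" (3x3 intrinsics, pixels), "extrinsics" (4x4, takes a point from camera to world coordinates). Camera axes: x right, y down, z forward; pixel columns grow to the right and rows downward; lengths in m; the calibration is good to about 2 mm. A picture is of the moment at which its call begins. There is no depth.
- ticket.close_job(): hands the job in, once; it reports no verdict.
The state is a dict: "time": time; "joint_positions": joint angles; "qd": joint speeds; "joint_torque": joint torques, N m; "position": TCP position; "tool_rot": TCP orientation; "ft_force": force on the tool from outside, world axes, zero at the start; "torque": the same for the moment, N m; "grip_width": opening from 0.0 (shut) to 1.0 (fully open).
Only numpy, scipy, OpenCV 4.12 (cv2) and the standard library are available. Lean on these libraries where they do the work, as an engineer would, in place of code of your own. Each camera call takes 0.05 s, during which the arm holds its last target. There are 200 camera calls.

TASK

The lid of the storage box of teaspoons on the market stall is only laid on: press down the rim section on each of its four sides with the fingertips until every one clicks shut and lies level with the lid. Do not pick the box up or shift it about, leave the silver pieces around it where they stand, and finish with the hand clear of everything.

Things in the scene. Friction and masses are not known exactly. Their poses are not given: they have to be found in the camera images.
- box: Clear plastic box, loose, about 0.9 kg, with a grey lid 160 mm (box x) by 210 mm (box y). Lid top (centre panel and 36 mm square corners, already seated) is 80 mm above the board; mid-side rim sections spring up until clicked shut. A moulded grip bar 16 x 85 mm (along y), 14 mm high, stands on the lid's middle. Origin: centre of the underside, on the board; z up.
- press_near (a point): Point to press on the rim section of the long side towards box -x: on its upper face, mid-length, 24 mm out from its hinge and 12 mm in from its outer edge. The section is a 134 x 36 mm plate 5 mm thick, hinged along its inner edge. Sprung up it slopes up outwards 16 degrees: this point is 87 mm, the outer edge 90 mm above the board; shut, 80 mm, at box x, y = (-0.068, 0) m.
- rim_near (a joint): Rim section of the long side towards box -x: 0 = sprung up, 0.28 rad = clicked shut, level. Straight down at its press point it takes 8 to 9 N to start moving, less and less until half way (0.14), where it snaps over and pulls itself down to a hard stop and stays; let go before half way it springs up again.
- press_far (a point): Point to press on the rim section of the long side towards box +x: on its upper face, mid-length, 24 mm out from its hinge and 12 mm in from its outer edge. The section is a 134 x 36 mm plate 5 mm thick, hinged along its inner edge. Sprung up it slopes up outwards 16 degrees: this point is 87 mm, the outer edge 90 mm above the board; shut, 80 mm, at box x, y = (0.068, 0) m.
- rim_far (a joint): Rim section of the long side towards box +x: 0 = sprung up, 0.28 rad = clicked shut, level. Straight down at its press point it takes 8 to 9 N to start moving, less and less until half way (0.14), where it snaps over and pulls itself down to a hard stop and stays; let go before half way it springs up again.
- press_left (a point): Point to press on the rim section of the short side towards box +y: on its upper face, mid-length, 24 mm out from its hinge and 12 mm in from its outer edge. The section is a 84 x 36 mm plate 5 mm thick, hinged along its inner edge. Sprung up it slopes up outwards 16 degrees: this point is 87 mm, the outer edge 90 mm above the board; shut, 80 mm, at box x, y = (0, 0.093) m.
- rim_left (a joint): Rim section of the short side towards box +y: 0 = sprung up, 0.28 rad = clicked shut, level. Straight down at its press point it takes 8 to 9 N to start moving, less and less until half way (0.14), where it snaps over and pulls itself down to a hard stop and stays; let go before half way it springs up again.
- press_right (a point): Point to press on the rim section of the short side towards box -y: on its upper face, mid-length, 24 mm out from its hinge and 12 mm in from its outer edge. The section is a 84 x 36 mm plate 5 mm thick, hinged along its inner edge. Sprung up it slopes up outwards 16 degrees: this point is 87 mm, the outer edge 90 mm above the board; shut, 80 mm, at box x, y = (0, -0.093) m.
- rim_right (a joint): Rim section of the short side towards box -y: 0 = sprung up, 0.28 rad = clicked shut, level. Straight down at its press point it takes 8 to 9 N to start moving, less and less until half way (0.14), where it snaps over and pulls itself down to a hard stop and stays; let go before half way it springs up again.
- goblet: Bystander: silver goblet, 120 mm high, 64 mm across the mouth, standing near the box. Origin: centre of the foot, on the board.
- caster: Bystander: silver sugar caster with a pointed top, 110 mm high, 52 mm across, standing near the box. Origin: centre of the foot.
- tankard: Bystander: small silver tankard with one handle, 85 mm high, 68 mm across, standing near the box. Origin: centre of the foot.

How it is judged:
By the outcome, as a careful person would: the job done as asked, in the order asked, and still so for the second after the job is handed in, with the robot touching nothing.
It also fails if it takes over 45 s, if anything falls off the work surface, if the arm or the gripper's body presses on something with over 40 N, if the wrist force passes 120 N, or if a joint passes its speed limit or range.

## Working session

There is one attempt and no reset: what is moved stays moved. The work goes in short steps, Python scripts to look and compute and a tool call to move; the robot and the scene stay as the last step left them, time stands still between calls to the robot, and variables do not carry over. Pictures are saved under pics/ and viewed, about 8 in all and at most 12, crops included, and the job is handed in when it is done.

Besides the shell and the picture viewer there is one more tool, called after "Call:" in YAML: its name, and indented under it one key for each argument. carry_out: Moves the arm, as the interface text tells. Its arguments: {"type":"object","properties":{"motion":{"type":"array","items":{"type":"array"}},"grip":{"type":"number"},"squeeze":{"type":"number"}},"required":["motion"]}

```bash
mkdir -p pics
python3 - <<'E'
from bench import get_state, eyes
import cv2,numpy as np
s=get_state(); print({k:np.round(v,3).tolist() for k,v in s.items()})
for n in ("top","scene"):
    r=eyes.get_image(n); cv2.imwrite(f"pics/{n}0.png",r["pixels"]); np.savez(f"{n}0.npz",**r); print(n,np.round(r["mtx"],1).tolist(),np.round(r["extrinsics"],3).tolist())
E
```

```text
{'time': 0.0, 'joint_positions': [-1.141, 0.322, -0.07, 1.452, 0.023, 1.371, -0.057], 'qd': [-0.001, 0.001, 0.002, 0.002, 0.001, -0.0, -0.001], 'joint_torque': [0.0, -49.128, -0.403, -31.253, -0.064, 0.043, 0.0], 'position': [0.262, 0.594, 0.221], 'tool_rot': [2.631, 1.714, -0.002], 'ft_force': [0.318, 0.349, -0.144], 'torque': [-0.035, -0.018, 0.02], 'grip_width': 0.996}
top [[452.5, 0.0, 322.6], [0.0, 452.5, 240.4], [0.0, 0.0, 1.0]] [[0.005, -0.994, 0.111, 0.479], [-1.0, -0.007, -0.02, 0.071], [0.02, -0.111, -0.994, 0.963], [0.0, 0.0, 0.0, 1.0]]
scene [[485.3, 0.0, 318.6], [0.0, 485.3, 234.1], [0.0, 0.0, 1.0]] [[-0.625, 0.662, -0.413, 1.03], [0.78, 0.522, -0.344, 0.44], [-0.012, -0.537, -0.843, 1.005], [0.0, 0.0, 0.0, 1.0]]
```

View pics/top0.png

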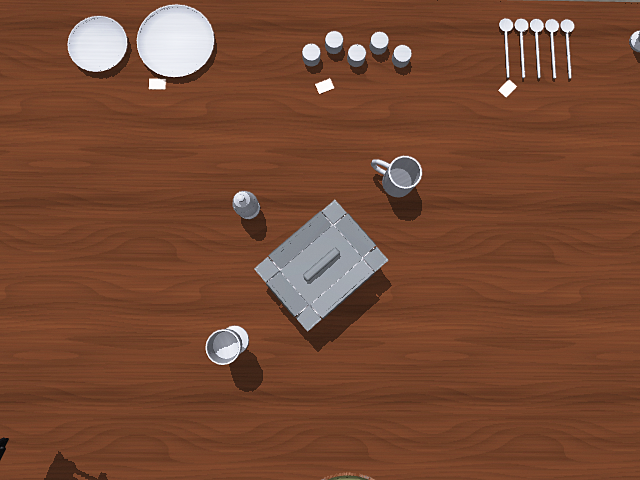

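View pics/scene0.png

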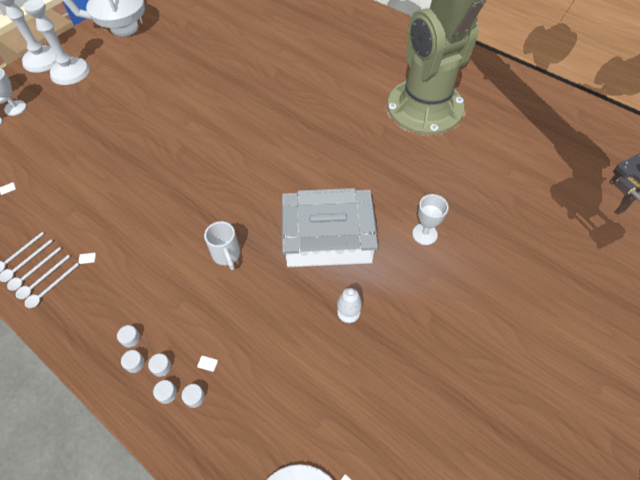

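```bash
cat > h.py <<'E'
import numpy as np
def ray(r,px,z):
    K,E=r["mtx"],r["extrinsics"]
    d=E[:3,:3]@np.linalg.solve(K,[px[0],px[1],1.]); o=E[:3,3]
    return (o+d*(z-o[2])/d[2])[:2]
E
python3 - <<'E'
import numpy as np,cv2
from h import ray
from scipy.spatial.transform import Rotation as R
from bench import get_state
def lid(n,roi):
    r=np.load(n+"0.npz"); im=r["pixels"]; hsv=cv2.cvtColor(im,cv2.COLOR_BGR2HSV)
    m=((hsv[...,1]<70)&(hsv[...,2]>70)&(hsv[...,2]<(215))).astype(np.uint8)
    k=np.zeros_like(m);x0,y0,x1,y1=roi;k[y0:y1,x0:x1]=1;m=cv2.morphologyEx(m*k,cv2.MORPH_CLOSE,np.ones((5,5)))
    c=max(cv2.findContours(m,0,2)[0],key=cv2.contourArea)
    P=np.array([ray(r,p,0.08) for p in c[:,0].astype(float)],np.float32)
    print(n,cv2.minAreaRect((P*1000)))
    q=cv2.approxPolyDP(c,8,True)[:,0]; print(q.tolist()); print(np.round([ray(r,p,0.08) for p in q],4).tolist())
    return r
r=lid("top",(248,195,395,340))
print("bar ends",[ray(r,p,.094).round(4) for p in((307,278),(337,252))],"bar c",ray(r,(322,264.5),.094))
print("caster",ray(r,(242,199),.11),"goblet",ray(r,(224,347),.12),"tankard",ray(r,(405,171),.085))
s=lid("scene",(275,183,385,255)); print("bar scene",ray(s,(328,216),.094))
print(R.from_rotvec(get_state()["tool_rot"]).as_matrix().round(3))
im=cv2.resize(r["pixels"][190:340,245:400],None,fx=4,fy=4,interpolation=cv2.INTER_CUBIC);cv2.imwrite("pics/crop.png",im[:600,:800])
E
```

```text
top ((532.60693359375, 56.385826110839844), (162.39979553222656, 212.42041015625), 41.28764343261719)
[[335, 200], [254, 268], [307, 331], [387, 261]]
[[0.6588, 0.0293], [0.5228, 0.1868], [0.4025, 0.0826], [0.5381, -0.073]]
bar ends [array([0.5036, 0.0833]), array([0.554 , 0.0259])] bar c [0.52965421 0.05472432]
caster [0.65295095 0.20858091] goblet [0.37681865 0.23281471] tankard [ 0.71785597 -0.11011468]
scene ((535.3258666992188, 57.55589294433594), (186.4547882080078, 217.42245483398438), 41.09196853637695)
[[370, 190], [282, 193], [283, 254], [373, 254]]
[[0.4037, 0.0813], [0.541, -0.0786], [0.6669, 0.0339], [0.5441, 0.1894]]
bar scene [0.53310718 0.05494087]
[[ 0.404  0.915 -0.001]
 [ 0.915 -0.404 -0.002]
 [-0.002  0.    -1.   ]]
```

View pics/crop.png

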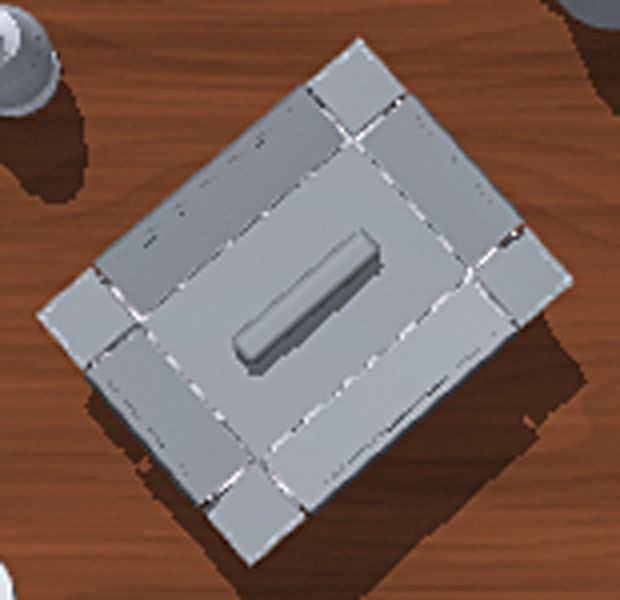

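The top crop shows the lid with all four rim sections sprung. Its centre is near pixel (321,265), and its corners are (335,200), (388,260), (307,331) and (254,269). I take the centre as (0.531, 0.056) with box yaw 41°. Press points: left (0.470,0.126), near (0.480,0.011), right (0.592,-0.014), far (0.582,0.101).

Call:
carry_out:
  motion:
    - [[0.207, -0.469, -0.073], -0.44]
    - [[0.207, -0.469, -0.073], -0.44]
    - [[0.207, -0.469, -0.073], -0.44]
    - [[0.207, -0.469, -0.073], -0.44]
    - [[0.207, -0.469, -0.073], -0.44]
    - [[0.207, -0.469, -0.073], -0.44]
    - [[0.207, -0.469, -0.073], -0.44]
    - [[0.207, -0.469, -0.073], -0.44]
    - [[0.207, -0.469, -0.073], -0.44]
    - [[0.207, -0.469, -0.073], -0.44]
    - [[0.207, -0.469, -0.073], -0.44]
    - [[0.207, -0.469, -0.073], -0.44]
    - [[0.207, -0.469, -0.073], -0.44]
    - [[0.207, -0.469, -0.073], -0.44]
    - [[0.207, -0.469, -0.073], -0.44]
    - [[0.207, -0.469, -0.073], -0.44]
  grip: 1
  squeeze: 20

```text
time: 1.7
position: [0.4693, 0.1268, 0.1497]
tool_rot: [-2.942, -1.103, -0.0]
ft_force: [0.6, 0.3, 0.5]
grip_width: 0.003
```

Call:
carry_out:
  motion:
    - [[0, 0, -0.025], 0]
    - [[0, 0, -0.045], 0]
    - [[0, 0, -0.05], 0]
    - [[0, 0, -0.05], 0]

```text
time: 2.1
position: [0.4689, 0.1258, 0.0991]
tool_rot: [2.942, 1.1, -0.002]
ft_force: [0.2, -0.6, 0.9]
grip_width: 0.003
```

Run:
```python
from bench import get_state, eyes
import cv2,numpy as np
print(get_state()["position"].round(4) if hasattr(get_state()["position"],'round') else get_state()["position"])
a=eyes.get_image("wrist")["pixels"]; b=eyes.get_image("top")["pixels"][180:360,220:420]
a=cv2.resize(a,(400,300)); b=cv2.resize(b,(400,360))
c=np.zeros((360,800,3),np.uint8); c[:300,:400]=a; c[:,400:]=b; cv2.imwrite("pics/a1.png",c)
```

```text
[0.4689 0.1258 0.0991]
```

View pics/a1.png

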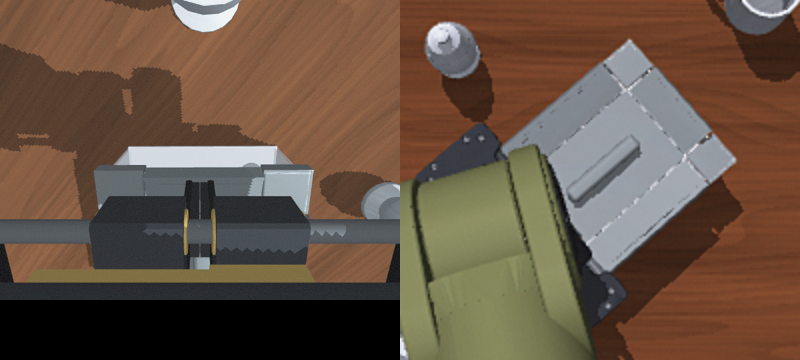

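The wrist view (left half) has the shut fingers over the middle of the left section, around (200,190). Next I press gently.

Call:
carry_out:
  motion:
    - [[0, 0, -0.007], 0]
    - [[0, 0, -0.009], 0]
    - [[0, 0, -0.011], 0]
    - [[0, 0, -0.013], 0]

```text
time: 2.6
position: [0.4694, 0.1262, 0.0874]
tool_rot: [-2.942, -1.099, 0.0]
ft_force: [-3.5, 0.9, 5.6]
grip_width: 0.002
```

Call:
carry_out:
  motion:
    - [[0, 0, -0.002], 0]
    - [[0, 0, -0.003], 0]
    - [[0, 0, -0.003], 0]

```text
time: 2.9
position: [0.4696, 0.1254, 0.0833]
tool_rot: [2.943, 1.099, -0.0]
ft_force: [0.1, -0.4, -0.4]
grip_width: 0.008
```

Call:
carry_out:
  motion:
    - [[0, 0, -0.002], 0]
    - [[0, 0, -0.004], 0]
    - [[0, 0, -0.005], 0]
    - [[0, 0, -0.005], 0]

```text
time: 3.3
position: [0.4698, 0.1255, 0.0801]
tool_rot: [-2.943, -1.099, -0.0]
ft_force: [-4.5, -1.9, 12.4]
grip_width: 0.007
```

Call:
carry_out:
  motion:
    - [[0, 0, 0.03], 0]
    - [[0, 0, 0.051], -0.1]
    - [[0.01, -0.1145, 0.051], -1.57]
    - [[0.01, -0.1145, 0.051], -1.57]
    - [[0.01, -0.1145, 0.051], -1.57]
    - [[0.01, -0.1145, 0.051], -1.57]
    - [[0.01, -0.1145, 0.051], -1.57]
    - [[0.01, -0.1145, 0.051], -1.57]
    - [[0.01, -0.1145, 0.051], -1.57]
    - [[0.01, -0.1145, 0.051], -1.57]
    - [[0.01, -0.1145, 0.051], -1.57]
    - [[0.01, -0.1145, 0.051], -1.57]
    - [[0.01, -0.1145, 0.051], -1.57]
    - [[0.01, -0.1145, 0.021], -1.57]
    - [[0.01, -0.1145, 0.021], -1.57]

```text
time: 4.8
position: [0.4769, 0.0108, 0.0968]
tool_rot: [2.857, -1.297, -0.007]
ft_force: [-1.2, 0.4, -0.7]
grip_width: 0.005
```

Call:
carry_out:
  motion:
    - [[0, 0, -0.007], 0]
    - [[0, 0, -0.01], 0]
    - [[0, 0, -0.013], 0]
    - [[0, 0, -0.016], 0]
    - [[0, 0, -0.018], 0]
    - [[0, 0, -0.02], 0]
    - [[0, 0, -0.021], 0]
    - [[0, 0, -0.021], 0]

```text
time: 5.6
position: [0.4802, 0.0113, 0.0802]
tool_rot: [-2.858, 1.302, -0.0]
ft_force: [-3.9, -0.6, 10.5]
grip_width: 0.006
```

Call:
carry_out:
  motion:
    - [[0, 0, 0.03], 0]
    - [[0, 0, 0.051], 0]
    - [[0.102, 0.0895, 0.051], 0]
    - [[0.102, 0.0895, 0.051], 0]
    - [[0.102, 0.0895, 0.051], 0]
    - [[0.102, 0.0895, 0.051], 0]
    - [[0.102, 0.0895, 0.025], 0]
    - [[0.102, 0.0895, 0.021], 0]
    - [[0.102, 0.0895, 0.021], 0]

```text
time: 6.5
position: [0.5803, 0.0999, 0.0987]
tool_rot: [2.857, -1.303, -0.003]
ft_force: [0.2, 0.6, 0.2]
grip_width: 0.008
```

Call:
carry_out:
  motion:
    - [[0, 0, -0.007], 0]
    - [[0, 0, -0.01], 0]
    - [[0, 0, -0.013], 0]
    - [[0, 0, -0.016], 0]
    - [[0, 0, -0.018], 0]
    - [[0, 0, -0.02], 0]
    - [[0, 0, -0.021], 0]
    - [[0, 0, -0.021], 0]

```text
time: 7.3
position: [0.5817, 0.1006, 0.0802]
tool_rot: [-2.858, 1.302, 0.0]
ft_force: [-2.6, 0.5, 10.4]
grip_width: 0.006
```

Call:
carry_out:
  motion:
    - [[0, 0, 0.03], 0]
    - [[0, 0, 0.051], 0.1]
    - [[0.01, -0.115, 0.051], 1.57]
    - [[0.01, -0.115, 0.051], 1.57]
    - [[0.01, -0.115, 0.051], 1.57]
    - [[0.01, -0.115, 0.051], 1.57]
    - [[0.01, -0.115, 0.051], 1.57]
    - [[0.01, -0.115, 0.051], 1.57]
    - [[0.01, -0.115, 0.051], 1.57]
    - [[0.01, -0.115, 0.051], 1.57]
    - [[0.01, -0.115, 0.051], 1.57]
    - [[0.01, -0.115, 0.051], 1.57]
    - [[0.01, -0.115, 0.051], 1.57]
    - [[0.01, -0.115, 0.025], 1.57]
    - [[0.01, -0.115, 0.021], 1.57]
    - [[0.01, -0.115, 0.021], 1.57]

```text
time: 8.9
position: [0.5905, -0.0144, 0.0985]
tool_rot: [-2.943, -1.096, 0.004]
ft_force: [0.4, -0.4, 0.6]
grip_width: 0.001
```

Call:
carry_out:
  motion:
    - [[0, 0, -0.007], 0]
    - [[0, 0, -0.01], 0]
    - [[0, 0, -0.013], 0]
    - [[0, 0, -0.016], 0]
    - [[0, 0, -0.018], 0]
    - [[0, 0, -0.02], 0]
    - [[0, 0, -0.021], 0]
    - [[0, 0, -0.021], 0]

```text
time: 9.7
position: [0.5918, -0.0143, 0.0802]
tool_rot: [-2.943, -1.099, -0.001]
ft_force: [-3.6, -0.7, 10.4]
grip_width: 0.005
```

Call:
carry_out:
  motion:
    - [[0, 0, 0.03], 0]
    - [[0, 0, 0.08], 0]
    - [[0, 0, 0.13], 0]
    - [[0, 0, 0.17], 0]
    - [[-0.31, 0.58, 0.17], 0]
    - [[-0.31, 0.58, 0.17], 0]
    - [[-0.31, 0.58, 0.17], 0]
    - [[-0.31, 0.58, 0.17], 0]
    - [[-0.31, 0.58, 0.17], 0]
    - [[-0.31, 0.58, 0.17], 0]
    - [[-0.31, 0.58, 0.17], 0]
    - [[-0.31, 0.58, 0.17], 0]
    - [[-0.31, 0.58, 0.17], 0]
    - [[-0.31, 0.58, 0.17], 0]
    - [[-0.31, 0.58, 0.17], 0]
    - [[-0.31, 0.58, 0.17], 0]
    - [[-0.31, 0.58, 0.17], 0]
    - [[-0.31, 0.58, 0.17], 0]
    - [[-0.31, 0.58, 0.17], 0]
    - [[-0.31, 0.58, 0.17], 0]

```text
time: 11.7
position: [0.2827, 0.5645, 0.2481]
tool_rot: [2.942, 1.097, -0.0]
ft_force: [1.1, -0.3, -0.3]
grip_width: 0.006
```

Run:
```python
from bench import get_state, eyes
import cv2,numpy as np
t=eyes.get_image("top")["pixels"]; s=eyes.get_image("scene")["pixels"]
t0=np.load("top0.npz")["pixels"]
out=np.zeros((600,800,3),np.uint8)
out[:300,:400]=cv2.resize(t0[170:365,200:440],(400,300)); out[:300,400:]=cv2.resize(t[170:365,200:440],(400,300))
out[300:,:400]=cv2.resize(np.load("scene0.npz")["pixels"][170:330,200:450],(400,300)); out[300:,400:]=cv2.resize(s[170:330,200:450],(400,300))
cv2.imwrite("pics/f.png",out)
d=cv2.absdiff(t,t0).max(2)>40
n,_,st,_=cv2.connectedComponentsWithStats(d.astype(np.uint8)); print([x.tolist() for x in st[1:] if x[4]>15])
print(get_state()["position"],get_state()["ft_force"])
```

```text
[[268, 211, 54, 45, 63], [343, 288, 14, 13, 18], [274, 292, 29, 27, 63], [329, 298, 51, 44, 153], [326, 301, 16, 15, 21], [288, 319, 18, 21, 25], [0, 437, 9, 23, 111], [71, 441, 52, 39, 913], [44, 451, 25, 29, 410], [0, 466, 6, 10, 42], [73, 473, 12, 7, 47]]
[0.28354398 0.56401414 0.24868863] [-0.35530664 -0.43085404 -0.25397112]
```

View pics/f.png

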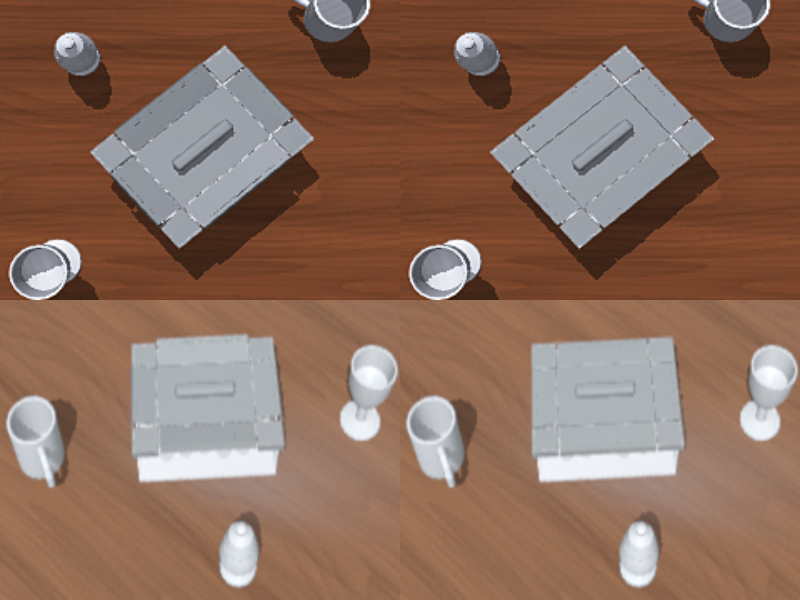

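The before/after pairs show all four sections now level and shaded like the rest of the lid. The box (corners in the same pixels) and the silver pieces have not moved.

```bash
python3 -c "
from bench import ticket
print(ticket.close_job())"
```

```text
the job is handed in; nothing more can be done
None
```

All four rim sections are clicked shut, and the job is handed in after about 12 s of robot time. With the fingers shut, I pressed the left, near, far and right sections in turn. Each one came to a hard stop at about 80 mm, with 10–12 N on the tool.

The last top and scene pictures show every section level with the lid. In the top view, only the rims, the box's shadow edge and the robot's own corner changed. The box and the three silver pieces are where they were. The hand is parked clear at (0.28, 0.56, 0.25) and reads about zero force. No check failed or disagreed.

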